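Hold the slide incubator's lid open

TASK

I want to take the slides out of the incubator: slide its clear guard all the way to the left, off the lid, then tug the lid upwards with the latch still untouched, because it may or may not have caught. If it is caught, slide the latch to the left to release it; then swing the lid up to about 60 degrees and keep holding it there - finish with the gripper still holding the lid up, since it drops shut on its own - and leave the tip box, well plate and jar beside the incubator alone.

Things in the scene. Friction and masses are not known exactly. Their poses are not given: they have to be found in the camera images.
- unit: Slide incubator, a white box 280 mm deep (x) x 380 mm wide (y) x 90 mm high, fixed to the bench. Origin: centre of its underside; its x points away from its front (the front faces the robot, yaw within 0.3 rad), y to its left as the robot sees it, z up. Left half (+y): deck where the guard parks; right half: slide chamber under the lid
- guard (a joint): Clear plastic hood on two tracks along the unit's y, 252 mm deep, 160 mm wide (y), its top 66 mm above the deck (156 mm above the bench), open at its two ends. Value in m: 0 = right over the lid, 0.18 = at its left end stop, fully off the lid. Starts at 0 to 0.03; drags with about 2 N and stays where it is left
- guard_fin (a point): Grip point of the upright grey fin on the guard's top, which moves with it: fin 60 mm along the unit's x, 12 mm thick along y, 28 mm high; the point lies 12 mm below the fin's top edge, 172 mm above the bench
- lid (a joint): Angle of the grey lid in rad: 0 = shut, 1.45 = stop. Panel 160 mm deep, 150 mm wide (y), 8 mm thick, top 99 mm above the bench, hinged along the unit's y at its far edge: the near edge with the handle swings up. Up to 0.5 kg, falls shut when let go. Its hidden hook may be caught on the latch: the lid then gives 2 to 4 mm at the handle and stops dead; else it rises, perhaps after a slight rub
- lid_bar (a point): Middle of the lid's handle, a round steel bar 12 mm thick and 100 mm long along the unit's y on two end posts, near the lid's near edge. The bar's axis is 35 mm above the lid's top when shut (134 mm above the bench), 140 mm in front of the hinge axis and 43 mm above it, measured in the lid's plane; moves with the lid
- lid_hinge (a point): Point on the lid's hinge axis, in the middle of the lid's width, 91 mm above the bench; the axis runs along the unit's y. Fixed to the unit
- latch (a joint): Travel of the sliding latch in m: 0 to 0.003 = as found, holding the lid only if the hook under the lid has caught on it; 0.022 = end stop, slid to the unit's left (+y); the lid is free from 0.016 on. Slides with about 2.5 N and stays where it is left. It looks the same whether or not the lid is caught
- latch_tab (a point): Point on the latch's black upright tab on the deck in front of the lid, 55 mm nearer to the robot than the handle bar. Tab 24 mm along the unit's x, 10 mm thick along y, 22 mm high, top 112 mm above the bench; the point lies on its centre line, 106 mm above the bench; moves with the latch
- tip_box: Bystander: pipette tip box, 87 x 122 x 75 mm high, pink rack under a translucent lid, loose, left of the incubator. Origin: centre of the underside
- well_plate: Bystander: black well plate, 86 x 127 x 15 mm, loose, right of the incubator. Origin: centre of the underside
- jar: Bystander: amber jar with a steel cap, 60 mm across, 80 mm high, loose, right of the incubator towards its rear. Origin: centre of the underside

How it is judged (in metres and radians):
On the way, in this order (a step that is already met when the one before it is completed fails the run):
1. the guard is slid fully to the left (within 12 mm of its stop) with the lid still shut (value of joint guard above 0.168 m and value of joint lid below 0.02 rad), for 0.1 s.
2. the lid is tugged with the latch untouched: it either rises (more than 0.1 rad) or pulls up against the latch with more than 1 N (value of joint latch below 0.006 m and (value of joint lid above 0.1 rad or contact force between lid and latch above 1 N)), for 0.05 s.
3. the lid is swung up to about 60 degrees (0.84 to 1.26 rad) (value of joint lid between 0.84 and 1.26 rad), for 0.2 s.
At the end, for the whole second after the job is handed in: The guard is fully to the left (within 12 mm of its stop), the lid stands still at 0.84 to 1.26 rad (about 60 degrees, plus or minus 12) and the fingers are holding it (more than 1 N of contact); nothing else can hold it up (all of step 3 and value of joint guard above 0.168 m and velocity of joint lid between -0.1 and 0.1 rad/s and contact force between the fingers and lid above 1 N); the arm keeps its last pose, push and grip.
It fails at once if a bystander is moved more than 25 mm or tipped over (distance of any of tip_box, well_plate, jar from where it was at the start of the episode above 0.025 m or angle between any of tip_box, well_plate, jar's own z axis and vertical above 0.4 rad).
It also fails if it takes over 69 s, if anything falls off the work surface, if the arm or the gripper's body presses on something with over 40 N, if the wrist force passes 120 N, or if a joint passes its speed limit or range.

ROBOT

A 7-joint arm with a two-finger parallel gripper is mounted at the origin on the work surface. World frame = base frame: x ahead of the robot, y to its left, z up, the work surface at z = 0. Lengths are in mm, angles in rad, forces in N, time in s.
With the tool pointing down it reaches from about 425 to 950 mm from the base axis. Payload 16.7 kg.
Tool frame: the origin (TCP) lies on the centre line of the jaws, within the pads' length; the fingertips stand 8 mm ahead of it and the grasp point (between the pads) lies 11 mm behind it; z points along the fingers, y is the line along which they close (so a half turn about z gives the same grasp; the last joint's range is limited). The gripper opens to 94 mm and grips with 3 to 60 N. Pads are 16 mm wide; open, the fingers measure 119 mm over their backs; the gripper's body (75 mm by 177 mm) begins 78 mm behind the grasp point.
Start: joints at [1.05, 0.426, 0.074, 1.606, -0.034, 1.111, -0.067], TCP at [245.19, -628.854, 213.467] pointing down, gripper open.
Joint ranges: [-2.85, 2.85], [-0.5, 2.14], [-1.23, 1.37], [0.21, 2.46], [-1.02, 4.16], [0.16, 2.05], [-2.73, 2.73]. Speed limits (rad/s): [1.89, 1.89, 2.39, 2.39, 3.01, 3.01, 3.01].

INTERFACE

Orientations are given as a 3x3 rotation matrix whose columns are the frame's x, y, z axes.
In Python, from station import env, grab_frame, calibration, order, cut_out gives the robot as it stands.
- The arm moves only by the shell command python3 -m pendant 'ROWS' [FORCE]. ROWS is JSON, a list that holds one entry, the list of rows, each a list of 5 numbers: the finger opening in m, from 0 to 0.094, then the shift along the tool's x, y, z in m, then the turn about the tool's z in units of 5 degrees (1.0 is 5 degrees). In form: [[[gripper, tx, ty, tz, roll], ...]]. A call has 1 to 12 rows; each row shifts and turns the commanded pose from where the row before left it, along the tool's axes as they then stand; what a row does not reach is not made up. A row lasts 1/12 s, in which the tool goes at most 41.7 mm and 7.16 degrees, less where a joint would pass 70% of its speed; a pose out of reach is approached as far as the arm can. A call is refused whole if a number of a shift passes 0.0417 or a number of a turn 1, either way. A call with a gripper value outside its range is refused whole. The fingers move at their own pace and stop on an object; FORCE is the grip in N (left out, the last holds). Time passes only in rows, so rows that do not move let the fingers close. It gives the time, the measured TCP pose, the force, the opening and the grip force at its end, in the units of the state.
- env.sense(): the state, without advancing time (a new reading comes with each control period).
- grab_frame(name): name is "scene" or "top" or "wrist"; returns the picture (400x640x3 uint8, red, green, blue); there is no depth.
- calibration(name): a dict with "K" (3x3 intrinsics, pixels), "rvec" (rotation vector, rad) and "tvec" (3), from world to camera coordinates, as OpenCV has them. Camera axes: x right, y down, z forward; pixel columns grow to the right and rows downward; lengths in mm; the calibration is good to about 2 mm. The wrist camera is an equidistant fisheye: a pixel r from the principal point sees the ray r / f radians off the axis. A picture is of the moment at which its call begins: read the wrist's pose just before it. calibration takes no time and is no camera call; for the wrist camera it gives the pose at the moment of the call.
- order.close_job(): hands the job in; it is judged then, once.
Trained networks look in the newest picture that a camera, given by its name, has taken for a name from the list of things; names that differ only in an ending like _2 or _b are one class to them, and where a whole thing is asked for, a point or a joint stands for the part that bears it (a point fixed in the world has none). Each returns a list of dicts, best first, with "p" (0 to 1); they miss things now and then, are a little off and sometimes report something else, mostly with a low value. They report only what shows in the picture. A call takes as long as a camera call.
- cut_out(camera, name): "mask" (400x640 bool, what is visible of it) and "location" ([row, column] in pixels, amid what is visible of it).
The state is a dict: "time": time; "joint_pos": joint angles; "qd": joint speeds; "effort": joint torques, N m; "ee_pos": TCP position; "tcp_rot": TCP orientation; "contact_force": force on the tool from outside, world axes, zero at the start; "torque": the same for the moment, N m; "width": finger opening in mm; "finger_force": force on a finger pad.
Only numpy, scipy, OpenCV 4.12 (cv2) and the standard library are available. Lean on these libraries where they do the work, as an engineer would, in place of code of your own. Each camera call takes 0.05 s, during which the arm holds its last target. There are 200 camera calls.

## Working session

There is one attempt and no reset: what is moved stays moved. The work goes in short steps, Python scripts to look and compute and a shell command to move; the robot and the scene stay as the last step left them, time stands still between calls to the robot, and variables do not carry over. Pictures are saved under pics/ and viewed, at most 10 in all, crops included, and the job is handed in when it is done.

```bash
mkdir -p pics; ls; cat > h.py <<'E'
import numpy as np, cv2
from station import env, grab_frame, calibration, order, cut_out
def proj_rays(cal,uv,fish=False):
    K=np.array(cal["K"],float);R=cv2.Rodrigues(np.array(cal["rvec"],float))[0];t=np.array(cal["tvec"],float).ravel()
    p=np.linalg.inv(K)@np.array([uv[0],uv[1],1.])
    if fish:
        r=np.hypot(p[0],p[1]); d=np.array([p[0]/r*np.sin(r),p[1]/r*np.sin(r),np.cos(r)]) if r>1e-9 else np.array([0,0,1.])
    else: d=p/np.linalg.norm(p)
    return -R.T@t, R.T@d
def tri(rays):
    A=np.zeros((3,3));b=np.zeros(3)
    for o,d in rays:
        P=np.eye(3)-np.outer(d,d);A+=P;b+=P@o
    x=np.linalg.solve(A,b)
    return x,[float(np.linalg.norm((np.eye(3)-np.outer(d,d))@(x-o))) for o,d in rays]
def atz(ray,z):
    o,d=ray; return o+d*(z-o[2])/d[2]
E
python3 - <<'E'
from h import *
np.set_printoptions(precision=1,suppress=True)
s=env.sense();print(s)
cals={}
for c in("scene","top","wrist"):
    im=grab_frame(c);cv2.imwrite(f"pics/{c}0.png",im[:,:,::-1]);cals[c]=calibration(c)
    print(c,cals[c])
    for n in("guard_fin","lid_bar","latch_tab","guard","lid","tip_box","well_plate","jar"):
        r=cut_out(c,n)
        print(n,[(round(x["p"],2),[float(v) for v in x["location"]],int(x["mask"].sum())) for x in r[:2]])
E
```

```text
pics
{'time': 0.0, 'joint_pos': array([ 1. ,  0.4,  0.1,  1.6, -0. ,  1.1, -0.1]), 'qd': array([ 0., -0., -0.,  0.,  0., -0.,  0.]), 'effort': array([ -0. , -93.6,   3.7, -45.4,  -0. ,   0. ,   0. ]), 'ee_pos': array([ 245. , -628.5,  212.8]), 'tcp_rot': array([[ 0.9,  0.4, -0. ],
       [ 0.4, -0.9,  0. ],
       [-0. , -0. , -1. ]]), 'contact_force': array([-0.1, -0.2, -1.2]), 'torque': array([ 0.,  0., -0.]), 'finger_force': 0.0, 'width': 94.15655975963946}
scene {'K': array([[410.2,   0. , 318. ],
       [  0. , 410.2, 202.8],
       [  0. ,   0. ,   1. ]]), 'rvec': array([ 1.6,  1.8, -0.9]), 'tvec': array([  45.3, -255.2, 1540.4])}
guard_fin [(0.58, [195.4, 271.0], 5398), (0.48, [207.3, 207.7], 965)]
lid_bar []
latch_tab []
guard [(0.64, [196.2, 270.6], 5242)]
lid []
tip_box [(0.85, [246.7, 424.3], 2434)]
well_plate [(0.64, [208.3, 206.5], 852)]
jar [(0.59, [233.1, 190.3], 784)]
top {'K': array([[454.2,   0. , 322. ],
       [  0. , 454.2, 195.6],
       [  0. ,   0. ,   1. ]]), 'rvec': array([ 2.1, -2.1,  0.2]), 'tvec': array([ -10.1,  610.6, 1090.8])}
guard_fin [(0.65, [218.5, 369.8], 7666)]
lid_bar []
latch_tab []
guard [(0.57, [218.7, 372.6], 7658)]
lid []
tip_box [(0.91, [186.4, 218.0], 1900)]
well_plate [(0.94, [242.3, 444.9], 1697)]
jar [(0.81, [192.5, 437.7], 567)]
wrist {'K': array([[309.7,   0. , 320. ],
       [  0. , 309.7, 199.8],
       [  0. ,   0. ,   1. ]]), 'rvec': array([-2.4,  1.7,  0.2]), 'tvec': array([-676.4,  -23.5,  389.4])}
guard_fin []
lid_bar []
latch_tab []
guard []
lid []
tip_box []
well_plate []
jar []
```

```bash
python3 - <<'E'
import cv2
t=cv2.imread("pics/top0.png");s=cv2.imread("pics/scene0.png")
cv2.imwrite("pics/top0c.png",cv2.resize(t[130:310,190:490],None,fx=2.6,fy=2.6,interpolation=2))
cv2.imwrite("pics/scene0c.png",cv2.resize(s[120:300,170:470],None,fx=2.6,fy=2.6,interpolation=2))
E
```

```text
(no output)
```

View pics/top0c.png

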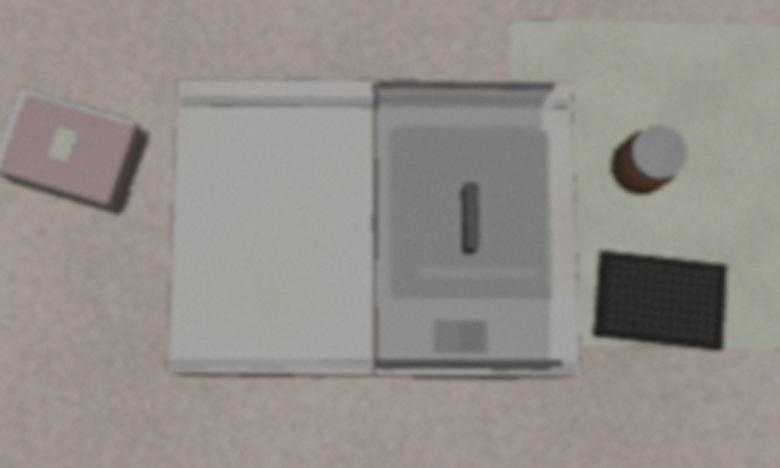

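View pics/scene0c.png

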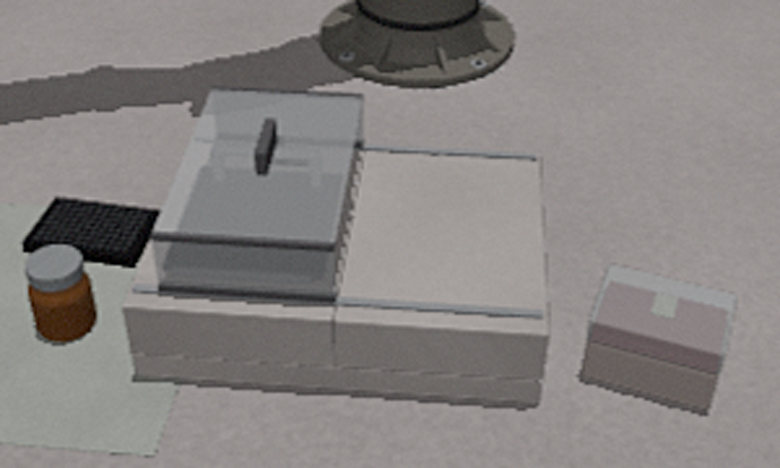

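Top crop: the fin is dark, at crop (470,217), about vertical from row 182 to 254. The bar shows through the guard at (417..538, 272) and the latch near (460,336). The unit corners are about (180,82), (168,372) and (577,375). Scene crop: fin centre is (266,146). The bystanders are clear of the unit.

```bash
python3 - <<'E'
from h import *
np.set_printoptions(precision=1,suppress=True)
T=lambda c:(190+(c[0]+.5)/2.6-.5,130+(c[1]+.5)/2.6-.5)
S=lambda c:(170+(c[0]+.5)/2.6-.5,120+(c[1]+.5)/2.6-.5)
ct,cs=calibration("top"),calibration("scene")
def blob(f,x0,y0,x1,y1,th):
    g=cv2.cvtColor(cv2.imread(f),cv2.COLOR_BGR2GRAY)[y0:y1,x0:x1];m=(g<th).astype(np.uint8)
    n,l,st,c=cv2.connectedComponentsWithStats(m);k=1+st[1:,4].argmax()
    ys,xs=np.nonzero(l==k);print(f,"blob",st[k],c[k]+[x0,y0]);return c[k]+[x0,y0]
a=blob("pics/top0.png",360,190,385,238,95);b=blob("pics/scene0.png",262,160,283,190,95)
print("fin",tri([proj_rays(ct,a),proj_rays(cs,b)]), atz(proj_rays(ct,a),172),atz(proj_rays(cs,b),172))
for e in((471,182),(470,254)):print("fin top end",atz(proj_rays(ct,T(e)),184))
for e in((417,272),(538,272),(477,272)):print("bar",atz(proj_rays(ct,T(e)),140))
for e in((180,82),(573,84),(577,375),(168,372)):print("corner",atz(proj_rays(ct,T(e)),90))
for e in((460,320),):print("latch",atz(proj_rays(ct,T(e)),112))
for e in((65,145),(658,152)):print("bys",atz(proj_rays(ct,T(e)),77))
print(env.sense()["tcp_rot"])
E
```

```text
pics/top0.png blob [  7  10   7  28 172] [370.2 213.5]
pics/scene0.png blob [  6   6   9  22 131] [271.8 176.4]
fin (array([ 550.2, -106.5,  170.5]), [0.5662977084946318, 0.5662977084945879]) [ 549.9 -105.8  172. ] [ 552.3 -106.6  172. ]
fin top end [ 579.4 -105.7  184. ]
fin top end [ 516.8 -104.8  184. ]
bar [505.2 -62.9 140. ]
bar [ 507.5 -170.8  140. ]
bar [ 506.3 -116.4  140. ]
corner [688.3 162.2  90. ]
corner [ 695.4 -215.7   90. ]
corner [ 418.9 -214.6   90. ]
corner [414.1 160.5  90. ]
latch [ 465.4 -104.4  112. ]
bys [626.8 271.   77. ]
bys [ 633.1 -299.6   77. ]
[[ 0.9  0.4 -0. ]
 [ 0.4 -0.9  0. ]
 [ 0.  -0.  -1. ]]
```

Fin measured at (550,-106,170.5), which agrees with 172 mm. Unit yaw is about 0.015 rad. Roll first.

```bash
python3 -c "
from station import env
import numpy as np
r=env.sense()['tcp_rot'];print(np.degrees(np.arctan2(r[1,0],r[0,0])))"
python3 -m pendant '[[[0.094,0,0,0,0.97],[0.094,0,0,0,0.97],[0.094,0,0,0,0.97],[0.094,0,0,0,0.97],[0.094,0,0,0,0.97],[0.094,0,0,0,0]]]' 30
```

```text
21.29572583976122
time: 1.85
ee_pos: [245.3, -628.8, 213.4]
tcp_rot: [[0.998, -0.056, -0.0], [-0.056, -0.998, 0.0], [-0.0, -0.0, -1.0]]
contact_force: [-0.3, 1.2, -0.1]
width: 93.8
finger_force: 0.0
```

```bash
python3 -m pendant '[[[0.094,0,0,0,-0.82],[0.094,0.010,-0.018,0,0],[0.094,0.020,-0.034,0,0],[0.094,0.020,-0.034,0,0],[0.094,0.020,-0.034,0,0],[0.094,0.020,-0.034,0,0],[0.094,0.020,-0.034,0,0],[0.094,0.020,-0.034,0,0],[0.094,0.020,-0.034,0,0],[0.094,0.020,-0.034,0,0],[0.094,0.010,-0.018,0,0],[0.094,0,0,0,0]]]'
```

```text
time: 2.85
ee_pos: [421.7, -312.8, 213.8]
tcp_rot: [[1.0, 0.03, 0.001], [0.03, -1.0, 0.001], [0.001, -0.001, -1.0]]
contact_force: [0.9, -0.4, 0.7]
width: 94.0
finger_force: 0.0
```

```bash
python3 -m pendant '[[[0.094,0.007,-0.012,0,0.15],[0.094,0.0165,-0.026,0,0],[0.094,0.0165,-0.026,0,0],[0.094,0.0165,-0.026,0,0],[0.094,0.0165,-0.026,0,0],[0.094,0.0165,-0.026,0,0],[0.094,0.0165,-0.026,0,0],[0.094,0.0165,-0.026,0,0],[0.094,0.0085,-0.011,0,0],[0.094,0,0,0,0],[0.094,0,0,0,0]]]'
python3 - <<'E'
from h import *
im=grab_frame("wrist");cv2.imwrite("pics/w1.png",im[:,:,::-1])
for n in("guard_fin","lid_bar","latch_tab"):
    print(n,[(round(x["p"],2),x["location"],int(x["mask"].sum())) for x in cut_out("wrist",n)[:2]])
print(env.sense()["ee_pos"])
E
```

```text
time: 3.77
ee_pos: [548.4, -111.6, 213.3]
tcp_rot: [[1.0, 0.009, -0.0], [0.009, -1.0, -0.0], [-0.0, 0.0, -1.0]]
contact_force: [-0.7, -1.2, -0.1]
width: 94.1
finger_force: 0.0
guard_fin [(0.73, [166.3, 314.7], 51499)]
lid_bar [(0.25, [161.1, 275.2], 76452)]
latch_tab []
[ 547.83531322 -112.76270445  213.56141649]
```

View pics/w1.png

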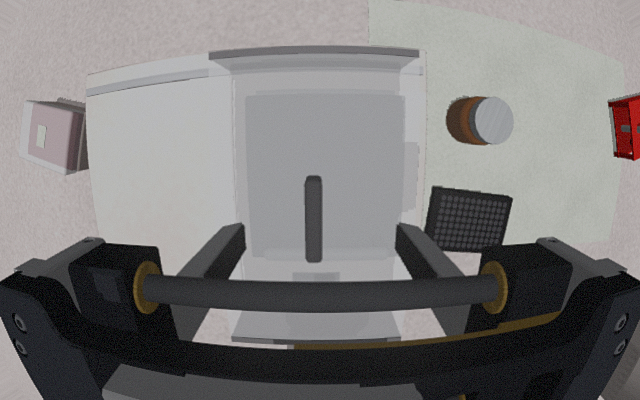

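The fin lies between the open fingers, at pixel (313,220), about 6 mm to the left of centre. Shift and descend.

```bash
python3 -m pendant '[[[0.094,0,-0.006,0.010,0],[0.094,0,0,0.015,0],[0.094,0,0,0.014,0],[0.094,0,0,0.007,0],[0.094,0,0,0,0],[0.02,0,0,0,0],[0.0,0,0,0,0],[0,0,0,0,0],[0,0,0,0,0],[0,0,0,0,0],[0,0,0,0,0],[0,0,0,0,0]]]' 30
```

```text
time: 4.97
ee_pos: [548.4, -105.3, 167.7]
tcp_rot: [[1.0, 0.007, 0.0], [0.007, -1.0, 0.0], [0.0, -0.0, -1.0]]
contact_force: [0.5, -0.0, -0.8]
width: 50.4
finger_force: 0.0
```

```bash
python3 -m pendant '[[[0,0,0,0,0],[0,0,0,0,0],[0,0,0,0,0],[0,0,0,0,0],[0,0,0,0,0],[0,0,0,0,0],[0,0,0,0,0],[0,0,0,0,0],[0,0,0,0,0]]]' 30
```

```text
time: 5.72
ee_pos: [548.3, -105.4, 167.5]
tcp_rot: [[1.0, 0.007, -0.0], [0.007, -1.0, -0.0], [-0.0, 0.0, -1.0]]
contact_force: [-0.3, -1.8, -1.4]
width: 12.0
finger_force: 30.0
```

```bash
python3 -m pendant '[[[0,0,-0.006,0,0],[0,0,-0.012,0,0],[0,0,-0.014,0,0],[0,0,-0.014,0,0],[0,0,-0.014,0,0],[0,0,-0.014,0,0],[0,0,-0.014,0,0],[0,0,-0.014,0,0],[0,0,-0.014,0,0],[0,0,-0.014,0,0],[0,0,-0.010,0,0],[0,0,-0.005,0,0]]]' 30
```

```text
time: 6.72
ee_pos: [546.4, 41.8, 167.5]
tcp_rot: [[1.0, 0.009, -0.001], [0.009, -1.0, 0.0], [-0.001, -0.0, -1.0]]
contact_force: [-6.9, -3.0, 5.7]
width: 11.7
finger_force: 30.0
```

```bash
python3 -m pendant '[[[0,-0.001,-0.004,0,0],[0,0,-0.004,0,0],[0,0,-0.003,0,0],[0,0,-0.002,0,0],[0,0,0,0,0]]]' 30; python3 -m pendant '[[[0,0,-0.003,0,0],[0,0,-0.003,0,0],[0,0,-0.002,0,0],[0,0,0,0,0]]]'
```

```text
time: 7.13
ee_pos: [546.2, 53.2, 167.5]
tcp_rot: [[1.0, 0.007, -0.0], [0.007, -1.0, 0.0], [-0.0, -0.0, -1.0]]
contact_force: [-1.0, 2.1, 0.1]
width: 12.0
finger_force: 30.0
time: 7.47
ee_pos: [546.1, 61.3, 167.5]
tcp_rot: [[1.0, 0.007, -0.0], [0.007, -1.0, 0.0], [-0.0, -0.0, -1.0]]
contact_force: [-2.2, 0.5, 0.7]
width: 11.3
finger_force: 30.0
```

```bash
python3 -m pendant '[[[0,0,-0.002,0,0],[0,0,-0.002,0,0],[0,0,-0.002,0,0],[0,0,0,0,0]]]'; python3 -m pendant '[[[0,0,-0.002,0,0],[0,0,-0.002,0,0],[0,0,-0.001,0,0],[0,0,0,0,0]]]'
```

```text
time: 7.8
ee_pos: [546.0, 63.5, 167.5]
tcp_rot: [[1.0, 0.005, -0.001], [0.005, -1.0, -0.004], [-0.001, 0.004, -1.0]]
contact_force: [-3.2, -16.8, 5.2]
width: 12.1
finger_force: 30.0
time: 8.13
ee_pos: [546.1, 63.7, 167.4]
tcp_rot: [[1.0, 0.001, -0.001], [0.001, -1.0, -0.008], [-0.001, 0.008, -1.0]]
contact_force: [-3.3, -41.1, 9.2]
width: 12.1
finger_force: 30.0
```

End stop is felt at y≈63.6. Relieve, release and rise.

```bash
python3 -m pendant '[[[0,0,0.004,0,0],[0,0,0.002,0,0],[0.05,0,0,0,0],[0.05,0,0,0,0],[0.05,0,0,0,0],[0.05,0,0,-0.010,0],[0.05,0,0,-0.02,0],[0.05,0,0,-0.03,0],[0.05,-0.01,0.02,-0.03,0],[0.05,-0.01,0.035,0,0],[0.05,-0.01,0.035,0,0],[0.05,0,0.03,0,0]]]'
python3 -m pendant '[[[0.05,0,0.025,0,0],[0.05,0,0,0,0]]]'
python3 - <<'E'
from h import *
np.set_printoptions(precision=1,suppress=True)
for c in("wrist","scene","top"):
    cal=calibration(c);im=grab_frame(c);cv2.imwrite(f"pics/{c}2.png",im[:,:,::-1]);np.save(f"cal_{c}2.npy",cal,allow_pickle=True)
    for n in("guard_fin","lid_bar","latch_tab","lid"):
        print(c,n,[(round(x["p"],2),x["location"],int(x["mask"].sum())) for x in cut_out(c,n)[:2]])
cv2.imwrite("pics/s2c.png",cv2.resize(cv2.imread("pics/scene2.png")[130:290,180:400],None,fx=3.5,fy=3.5,interpolation=2))
E
```

```text
time: 9.13
ee_pos: [515.9, -56.1, 259.1]
tcp_rot: [[1.0, 0.007, 0.002], [0.007, -1.0, -0.0], [0.002, 0.0, -1.0]]
contact_force: [0.5, -0.0, 0.5]
width: 50.4
finger_force: 0.0
time: 9.3
ee_pos: [516.9, -84.4, 258.5]
tcp_rot: [[1.0, 0.001, 0.001], [0.001, -1.0, -0.001], [0.001, 0.001, -1.0]]
contact_force: [-0.0, -0.3, 0.0]
width: 50.0
finger_force: 0.0
wrist guard_fin [(0.69, [143.6, 178.6], 29686), (0.6, [141.8, 276.7], 71376)]
wrist lid_bar [(0.72, [140.7, 347.0], 20179)]
wrist latch_tab [(0.86, [244.2, 347.3], 408)]
wrist lid [(0.74, [137.3, 349.6], 20068)]
scene guard_fin [(0.66, [200.2, 341.4], 5528)]
scene lid_bar [(0.75, [204.2, 269.0], 2733)]
scene latch_tab []
scene lid []
top guard_fin []
top lid_bar [(0.57, [231.7, 345.0], 155)]
top latch_tab []
top lid [(0.49, [238.4, 343.0], 132)]
```

View pics/wrist2.png

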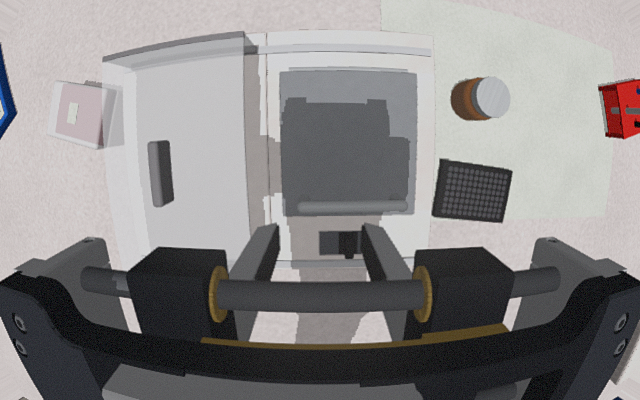

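View pics/s2c.png

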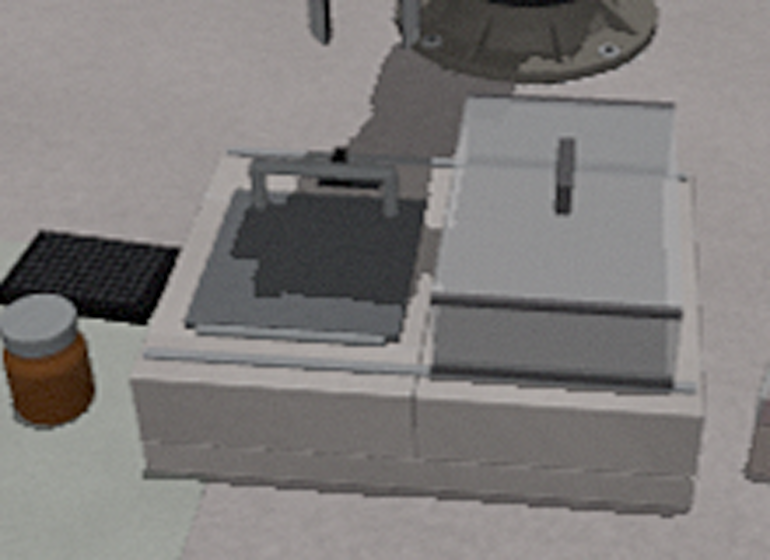

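The guard is fully left, with its fin at wrist (160,173). The bar runs in the wrist picture from (300,208) to (409,206), and in the scene crop from (257,163) to (392,175). The latch tab is at wrist (349,244), scene crop (341,157).

```bash
python3 - <<'E'
from h import *
np.set_printoptions(precision=1,suppress=True)
cw=np.load("cal_wrist2.npy",allow_pickle=True).item();cs=np.load("cal_scene2.npy",allow_pickle=True).item()
S=lambda c:(180+(c[0]+.5)/3.5-.5,130+(c[1]+.5)/3.5-.5)
for n,w,s,z in(("barR",(409,206),(257,163),134),("barL",(300,208),(392,175),134),("bar",(354,207),(324,169),134),("tab",(349,244),(341,157),106)):
    a=proj_rays(cw,w,True);b=proj_rays(cs,S(s));print(n,*tri([a,b]),"w@z",atz(a,z),"s@z",atz(b,z))
E
```

```text
barR [ 509.5 -169.9  140.4] [3.9894349385781616, 3.9894349385780936] w@z [ 507.9 -176.1  134. ] s@z [ 501.3 -168.4  134. ]
barL [505.8 -65.9 133.9] [0.23522629751545684, 0.23522629751546859] w@z [505.9 -66.1 134. ] s@z [505.9 -65.6 134. ]
bar [ 507.4 -117.8  136.5] [1.4849446169103186, 1.4849446169103309] w@z [ 507.  -119.5  134. ] s@z [ 503.6 -117.1  134. ]
tab [ 460.5 -115.2  116.4] [2.2547303939696524, 2.2547303939696874] w@z [ 456.9 -118.5  106. ] s@z [ 444.8 -116.3  106. ]
```

Bar is at ≈(506,-117,135), which agrees with 134. Next, roll 90° so the jaws close along x.

```bash
python3 -c "
from station import env
print(env.sense()['joint_pos'].round(2))"; python3 -m pendant '[[[0.05,0,0.01,0,1],[0.05,0,0,0,1],[0.05,0,0,0,1],[0.05,0,0,0,1],[0.05,0,0,0,1],[0.05,0,0,0,1],[0.05,0,0,0,1],[0.05,0,0,0,1],[0.05,0,0,0,1],[0.05,0,0,0,1],[0.05,0,0,0,0],[0.05,0,0,0,0]]]'; python3 -c "
from station import env
print(env.sense()['joint_pos'].round(2))"
```

```text
[ 0.18  0.15 -0.16  1.88  0.03  1.12 -1.56]
time: 11.05
ee_pos: [517.3, -89.4, 257.5]
tcp_rot: [[0.65, -0.76, 0.0], [-0.76, -0.65, 0.0], [-0.0, -0.0, -1.0]]
contact_force: [-1.0, -0.4, 0.4]
width: 50.0
finger_force: 0.0
[ 0.12  0.14 -0.08  1.88  0.01  1.11 -2.4 ]
```

```bash
python3 -m pendant '[[[0.05,0,0,0,-1],[0.05,0,0,0,-1],[0.05,0,0,0,-1],[0.05,0,0,0,-1],[0.05,0,0,0,-1],[0.05,0,0,0,-1],[0.05,0,0,0,-1],[0.05,0,0,0,-1],[0.05,0,0,0,-1],[0.05,0,0,0,-1],[0.05,0,0,0,-1],[0.05,0,0,0,-1]]]';  python3 -m pendant '[[[0.05,0,0,0,-1],[0.05,0,0,0,-1],[0.05,0,0,0,-1],[0.05,0,0,0,-1],[0.05,0,0,0,-1],[0.05,0,0,0,-1],[0.05,0,0,0,-1],[0.05,0,0,0,-1],[0.05,0,0,0,-1],[0.05,0,0,0,-1],[0.05,0,0,0,-1],[0.05,0,0,0,0]]]'; python3 -m pendant '[[[0.05,0,0,0,-1],[0.05,0,0,0,-1],[0.05,0,0,0,-1],[0.05,0,0,0,-1],[0.05,0,0,0,-1],[0.05,0,0,0,0],[0.05,0,0,0,0],[0.05,0,0,0,0]]]'
```

```text
time: 12.05
ee_pos: [517.2, -89.5, 257.5]
tcp_rot: [[0.982, 0.188, -0.0], [0.188, -0.982, 0.0], [0.0, -0.0, -1.0]]
contact_force: [0.2, -0.5, -0.3]
width: 50.1
finger_force: 0.0
time: 13.05
ee_pos: [517.2, -89.6, 257.5]
tcp_rot: [[0.409, 0.912, -0.0], [0.912, -0.409, 0.0], [0.0, -0.0, -1.0]]
contact_force: [-0.6, -0.0, -0.5]
width: 50.2
finger_force: 0.0
time: 13.72
ee_pos: [517.2, -89.6, 257.5]
tcp_rot: [[-0.003, 1.0, -0.0], [1.0, 0.003, 0.0], [0.0, -0.0, -1.0]]
contact_force: [-0.0, -0.5, 0.0]
width: 50.1
finger_force: 0.0
```

```bash
python3 -m pendant '[[[0.05,-0.014,-0.005,0.005,-0.12],[0.05,-0.0135,-0.006,0.01,0],[0.05,0,0,0.02,0],[0.05,0,0,0.025,0],[0.05,0,0,0.025,0],[0.05,0,0,0.02,0],[0.05,0,0,0.015,0],[0.05,0,0,0.01,0],[0.05,0,0,0.0045,0],[0.05,0,0,0,0],[0.05,0,0,0,0]]]'
python3 - <<'E'
from h import *
im=grab_frame("wrist");cv2.imwrite("pics/w3.png",im[:,:,::-1])
E
```

```text
time: 14.63
ee_pos: [507.0, -117.2, 123.6]
tcp_rot: [[-0.017, 1.0, 0.001], [1.0, 0.017, -0.0], [-0.0, 0.001, -1.0]]
contact_force: [-0.0, -0.7, 0.8]
width: 49.8
finger_force: 0.0
```

View pics/w3.png

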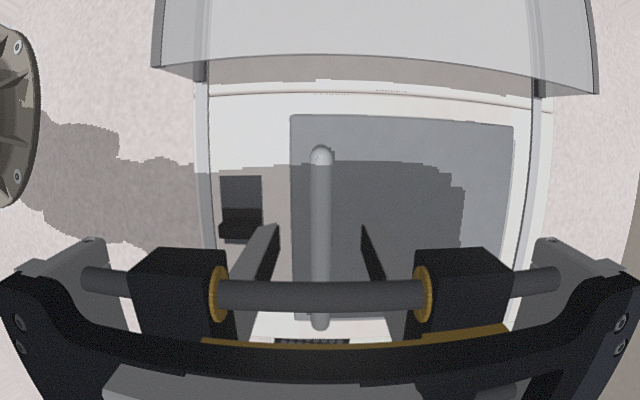

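The bar (columns 311–331) is centred between the fingers, and the latch tab at (241,210) is clear of the left finger. Close, then tug gently.

```bash
python3 -m pendant '[[[0,0,0,0,0],[0,0,0,0,0],[0,0,0,0,0],[0,0,0,0,0],[0,0,0,0,0],[0,0,0,0,0],[0,0,0,0,0],[0,0,0,0,0],[0,0,0,0,0],[0,0,0,0,0],[0,0,0,0,0]]]' 35; python3 -m pendant '[[[0,0,0,-0.001,0],[0,0,0,-0.002,0],[0,0,0,-0.002,0],[0,0,0,0,0]]]'
```

```text
time: 15.6
ee_pos: [507.1, -117.2, 123.1]
tcp_rot: [[-0.018, 1.0, 0.001], [1.0, 0.018, 0.0], [-0.0, 0.001, -1.0]]
contact_force: [5.4, 0.4, -2.8]
width: 10.7
finger_force: 35.0
time: 15.93
ee_pos: [508.9, -117.1, 128.7]
tcp_rot: [[-0.018, 1.0, 0.005], [1.0, 0.018, -0.0], [-0.0, 0.005, -1.0]]
contact_force: [16.2, -0.0, -10.1]
width: 10.7
finger_force: 35.0
```

```bash
python3 -m pendant '[[[0,0,0.003,-0.001,0],[0,0,0.001,-0.002,0],[0,0,0.001,-0.002,0],[0,0,0,0,0]]]'
```

```text
time: 16.27
ee_pos: [510.5, -117.1, 132.9]
tcp_rot: [[-0.017, 1.0, -0.002], [1.0, 0.017, 0.0], [0.0, -0.002, -1.0]]
contact_force: [-5.1, 0.1, -1.8]
width: 11.4
finger_force: 35.0
```

It rises along the hinge arc with little force, so the lid isn't caught. Continue on the arc.

```bash
python3 -m pendant '[[[0,0,0.0025,-0.006,0],[0,0,0.0025,-0.0055,0],[0,0,0.003,-0.0055,0],[0,0,0.004,-0.006,0],[0,0,0.004,-0.0065,0],[0,0,0,0,0]]]'
```

```text
time: 16.77
ee_pos: [526.0, -116.9, 163.6]
tcp_rot: [[-0.017, 1.0, -0.004], [1.0, 0.017, -0.0], [-0.0, -0.004, -1.0]]
contact_force: [-19.2, -0.1, 7.9]
width: 10.8
finger_force: 35.0
```

```bash
python3 - <<'E'
from h import *
cv2.imwrite("pics/s4c.png",cv2.resize(grab_frame("scene")[130:290,180:400,::-1],None,fx=3.5,fy=3.5,interpolation=2))
E
```

```text
(no output)
```

View pics/s4c.png

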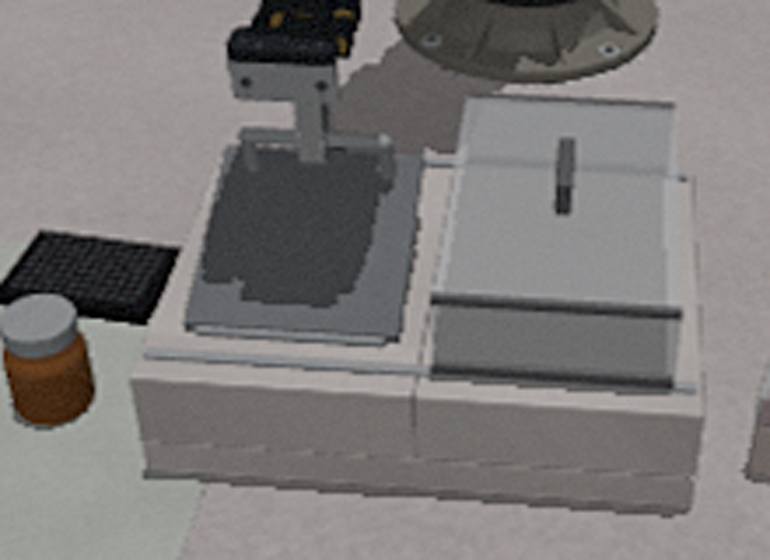

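The lid is lifting with the bar, now at rows ~135–150. Continue along the arc.

```bash
python3 -m pendant '[[[0,0,0.003,-0.006,0],[0,0,0.0035,-0.006,0],[0,0,0.005,-0.0055,0],[0,0,0.005,-0.0055,0],[0,0,0.0055,-0.0048,0],[0,0,0.0055,-0.0048,0],[0,0,0,0,0]]]'
```

```text
time: 17.4
ee_pos: [555.2, -116.5, 197.1]
tcp_rot: [[-0.017, 1.0, -0.001], [1.0, 0.017, -0.0], [-0.0, -0.001, -1.0]]
contact_force: [-16.6, -0.5, 14.8]
width: 10.8
finger_force: 35.0
```

```bash
python3 -m pendant '[[[0,0,0.005,-0.0055,0],[0,0,0.0058,-0.0047,0],[0,0,0.0062,-0.004,0],[0,0,0.0064,-0.0035,0],[0,0,0.0066,-0.003,0],[0,0,0.0068,-0.0027,0],[0,0,0,0,0]]]'
```

```text
time: 17.98
ee_pos: [593.8, -115.9, 220.1]
tcp_rot: [[-0.017, 1.0, 0.002], [1.0, 0.017, -0.0], [-0.001, 0.002, -1.0]]
contact_force: [-5.8, -2.4, 8.9]
width: 10.9
finger_force: 35.0
```

```bash
python3 -m pendant '[[[0,0,0.0065,-0.0025,0],[0,0,0.0065,-0.002,0],[0,0,0.006,-0.0015,0],[0,0,0,0,0],[0,0,0,0,0],[0,0,0,0,0],[0,0,0,0,0],[0,0,0,0,0],[0,0,0,0,0]]]'
python3 - <<'E'
from h import *
cv2.imwrite("pics/s5c.png",cv2.resize(grab_frame("scene")[110:290,180:400,::-1],None,fx=3.3,fy=3.3,interpolation=2))
s=env.sense();print(s["qd"].round(3),s["finger_force"],s["contact_force"],s["ee_pos"])
E
```

```text
time: 18.73
ee_pos: [611.6, -115.8, 225.6]
tcp_rot: [[-0.017, 1.0, 0.002], [1.0, 0.017, -0.001], [-0.001, 0.002, -1.0]]
contact_force: [-3.2, -2.6, 6.3]
width: 10.8
finger_force: 35.0
[ 0.    -0.    -0.003  0.002  0.001  0.002  0.   ] 35.00107169151306 [-5.1294741  -2.91795342  5.17622051] [ 611.6438574  -115.76700893  225.60754188]
```

View pics/s5c.png

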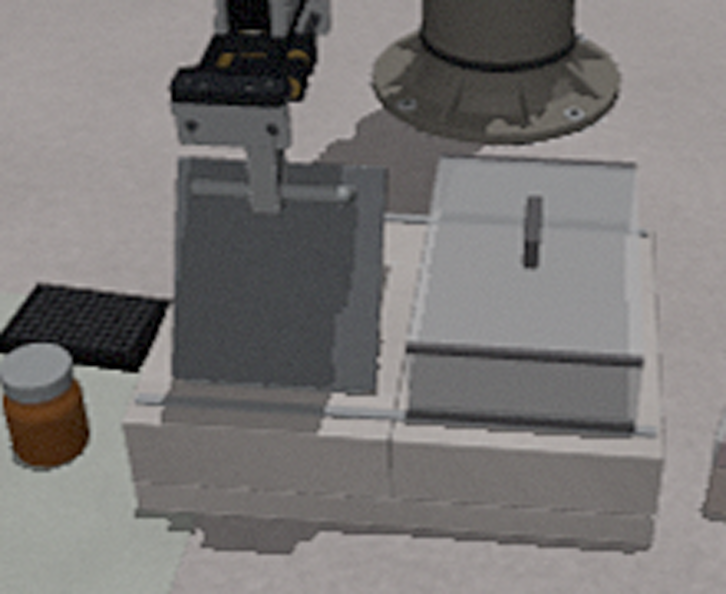

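The lid stands at about 1.03 rad with the bar in the fingers (around (265,190)). The guard is still fully left and the bystanders haven't moved.

```bash
python3 -c "
from station import order
print(order.close_job())"
```

```text
the job is handed in; nothing more can be done
None
```

I slid the guard to its left stop and tugged the lid, which wasn't caught, so I left the latch alone; I handed the job in with the gripper holding the lid at about 60° and the tip box, well plate and jar untouched (no verdict was returned).

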